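# Shut the gelato well's dome

### The job

The middle gelato well has been left open, its clear dome tipped back on its hinge. Without gripping anything, push the dome over from its outside with the fingers until it sits fully shut on the well, easing it down rather than slamming or forcing it, then come clear of it. Do not take hold of its knob or rim or reach into the hollow food side of the dome, and leave the cups, the jar and the spade where they are.

Things in the scene. Friction and masses are not known exactly. Their poses are not given: they have to be found in the camera images.
- well: The open gelato well, fixed: steel deck flange 630 mm across, 5 mm thick, on the counter; raised collar (244 mm diameter, top 18 mm above the counter) round a 208 mm bowl; agitator post in the middle, top 52 mm. Origin: well centre at counter height. z up; +y points to the black hinge block (34 x 50 mm, 136 to 186 mm from the centre, top 40 mm); x is parallel to the hinge pin.
- dome (a joint): Angle of the clear 0.45 kg dome about its hinge, rad: 0 = fully shut (stop on a firm gasket), 1.3 to 1.65 at the start: tipped back, hollow side to the well, rounded outside to the well's +y; 1.75 = back stop. Stiff hinge: it stays where it is left and never falls; 5 to 10 N at the crown moves it. Dome 230 mm across (rim ring 242), 101 mm high, 4 mm wall. Open it reaches 340 mm above the counter.
- hinge (a point): Fixed point on the hinge pin's axis, midway along it: 145 mm along the well's +y and 30 mm above the counter. The pin runs along the well's x.
- dome_crown (a point): Crown of the dome: centre of the 60 mm flat spot on its outer surface, moves with it. Shut, it lies over the well's centre 119 mm above the counter; from the hinge pin it is 145 mm along the rim plane and 89 mm square to it, outwards. Its z axis is the outward normal (up when shut, level along the well's +y when the dome stands at 1.57 rad); its x is the well's x.
- dome_mid (a point): Centre of the dome's open mouth, in the plane of its rim, 101 mm straight in from the crown; moves with the dome; shut, its axes are the well's (y to the hinge, z to the crown). The hollow food side lies between this point and the shell.
- dome_knob (a point): Centre of the dome's steel knob (24 mm diameter, 14 mm thick, on a post on a 36 mm wide lug opposite the hinge), moves with the dome; 288 mm from the hinge pin along the rim plane.
- cups: Stack of white paper cups standing on the deck flange, 77 mm diameter, 130 mm tall; origin at the centre of its underside, z up. Leave alone.
- jar: Glass jar with a steel lid standing on the deck flange, 66 mm diameter, 85 mm tall; origin at the centre of its underside, z up. Leave alone.
- spade: Gelato spade lying on the deck flange, 200 mm long, blade 44 mm wide, white handle 18 mm wide and 14 mm high; origin near its middle on its underside, x along its length to the blade. Leave alone.

How it is judged:
By the outcome, as a careful person would: the job done as asked, in the order asked, and still so for the second after the job is handed in, with the robot touching nothing.
It also fails if it takes over 42 s, if anything falls off the work surface, if the arm or the gripper's body presses on something with over 40 N, if the wrist force passes 120 N, or if a joint passes its speed limit or range.

### The arm

A 7-joint arm with a two-finger parallel gripper is mounted at the origin on the work surface. World frame = base frame: x ahead of the robot, y to its left, z up, the work surface at z = 0. Lengths are in mm, angles in rad, forces in N, time in s.
With the tool pointing down it reaches from about 400 to 875 mm from the base axis. Payload 4.4 kg.
Tool frame: the origin (TCP) lies midway between the tips of the shut fingers; the grasp point (between the pads) lies 19 mm behind it (ctrl.pinch_z is the distance from the TCP to the grasp point, in mm); z points along the fingers, y is the line along which they close (so a half turn about z gives the same grasp; the last joint's range is limited). The gripper opens to 85 mm and grips with 20 to 120 N. Pads are 22 mm wide; open, the fingers measure 114 mm over their backs; the gripper's body (76 mm by 85 mm) begins 54 mm behind the grasp point. The pads swing forward as they close: fully open they stand 13 mm farther back than shut.
Start: joints at [-1.313, 0.628, 0.038, 1.517, -0.027, 0.996, -0.02], TCP at [206.788, 616.244, 231.313] pointing down, gripper open.
Joint ranges: [-3.06, 3.06], [-0.37, 2.12], [-1.25, 1.32], [0.18, 2.47], [-1.1, 4.24], [0.23, 1.98], [-2.94, 2.94]. Speed limits (rad/s): [2.57, 2.57, 3.14, 3.14, 3.14, 3.14, 3.14].

### API

Orientations are given as [roll, pitch, yaw] about the fixed x, y, z axes, in that order (R = Rz(yaw) Ry(pitch) Rx(roll)).
In Python, from cell import read_state, cams, order, ctrl gives the robot as it stands.
- The arm moves only by the tool move_arm, never from a script. Its argument "targets" is text: rows parted by semicolons, each of 7 numbers parted by spaces: the gripper's target within -1 to 1 (fully open at 1, half-way at 0, shut at -1), then the shift along the tool's x, y, z in cm, then the turn, a rotation vector about the tool's x, y, z in degrees. A call has 1 to 5 rows; each row shifts and turns the commanded pose from where the row before left it, along the tool's axes as they then stand; what a row does not reach is not made up. A row lasts 1/12 s, in which the tool goes at most 41.7 mm and 7.16 degrees, less where a joint would pass 70% of its speed; a pose out of reach is approached as far as the arm can. A call with a gripper value outside its range is refused whole. The fingers move at their own pace and stop on an object; the grip force is fixed at half the most. Time passes only in rows, so rows that do not move let the fingers close. It gives the time, the measured TCP pose, the force, the opening and the grip force at its end, in the units of the state.
- read_state(): the state, without advancing time (a new reading comes with each control period).
- cams.get_image(name): name is "scene" or "top"; returns a dict with "color" (400x640x3 uint8, red, green, blue), "fovy" (degrees; the focal length in pixels is half the picture's height over the tangent of half this angle, whatever the lens; pixels are square), "cx", "cy" (the principal point, pixels), "rvec" (rotation vector, rad) and "tvec" (3), from world to camera coordinates, as OpenCV has them. Camera axes: x right, y down, z forward; pixel columns grow to the right and rows downward; lengths in mm; the calibration is good to about 2 mm. A picture is of the moment at which its call begins. There is no depth.
- order.finish_job(): hands the job in; it is judged then, once.
The state is a dict: "clock": time; "qpos": joint angles; "qd": joint speeds; "tau": joint torques, N m; "eef_pos": TCP position; "tool_rot": TCP orientation; "force": force on the tool from outside, world axes, zero at the start; "torque": the same for the moment, N m; "width": finger opening in mm; "gripper_force": force on a finger pad.
Only numpy, scipy, OpenCV 4.12 (cv2) and the standard library are available. Lean on these libraries where they do the work, as an engineer would, in place of code of your own. Each camera call takes 0.05 s, during which the arm holds its last target. There are 200 camera calls.

## Working session

There is one attempt and no reset: what is moved stays moved. The work goes in short steps, Python scripts to look and compute and a tool call to move; the robot and the scene stay as the last step left them, time stands still between calls to the robot, and variables do not carry over. Pictures are saved under pics/ and viewed, at most 10 in all, crops included, and the job is handed in when it is done.

Besides the shell and the picture viewer there is one more tool, called after "Call:" as a command line: name --argument value ..., lists and objects as JSON in quotes. move_arm: Moves the arm, as the interface text tells. Its arguments: {"type":"object","properties":{"targets":{"type":"string"}},"required":["targets"]}

```bash
mkdir -p pics; ls
cat > h.py <<'E'
import numpy as np, cv2
from scipy.spatial.transform import Rotation as R
from cell import read_state, cams, order, ctrl
def cam(n):
    d=cams.get_image(n); f=200/np.tan(np.radians(d['fovy'])/2)
    K=np.array([[f,0,d['cx']],[0,f,d['cy']],[0,0,1]]); 
    M=cv2.Rodrigues(np.array(d['rvec'],float))[0]; t=np.array(d['tvec'],float).ravel()
    return d['color'],K,M,t
def proj(P,K,M,t):
    c=np.atleast_2d(P)@M.T+t; p=c@K.T; return p[:,:2]/p[:,2:]
def ray(u,v,K,M,t):
    d=M.T@np.linalg.inv(K)@np.array([u,v,1.]); return -M.T@t,d/np.linalg.norm(d)
def plane(u,v,z,K,M,t):
    o,d=ray(u,v,K,M,t); return o+d*(z-o[2])/d[2]
E
python3 - <<'E'
from h import *
for n in('scene','top'):
    im,K,M,t=cam(n); cv2.imwrite(f'pics/{n}0.png',im[...,::-1]); print(n,K[0,0],K[:2,2],-M.T@t,M[2])
s=read_state(); print(s)
E
```

```text
pics
scene 365.0752764935545 [318.37845394 193.82904997] [ 989.68349968 -417.96822604  461.68963604] [-0.6561797   0.49533763 -0.56927044]
top 389.66578226716587 [316.59715647 207.74047969] [477.44614614 -77.79658633 792.52431325] [ 0.10974238  0.01372512 -0.9938653 ]
{'clock': 0.1, 'qpos': array([-1.31278881,  0.62924929,  0.03844546,  1.51828464, -0.02699453,
        0.99628854, -0.0200264 ]), 'qd': array([-0.00040459, -0.00237545,  0.0004841 , -0.00283428, -0.00140511,
        0.00196536, -0.00066594]), 'tau': array([ 2.83149202e-03, -5.64522493e+01,  1.23014756e+00, -1.93970096e+01,
        1.12347800e-02,  5.46732990e-03, -1.36539654e-05]), 'eef_pos': array([206.60945694, 615.6932066 , 230.47854858]), 'tool_rot': array([-3.13988096e+00,  2.23862775e-05,  2.81776078e+00]), 'force': array([ 0.50423067, -0.59285728, -0.95302118]), 'torque': array([ 0.00111579,  0.03535042, -0.01892024]), 'gripper_force': 0.0, 'width': 85.27250680502786}
```

View pics/scene0.png

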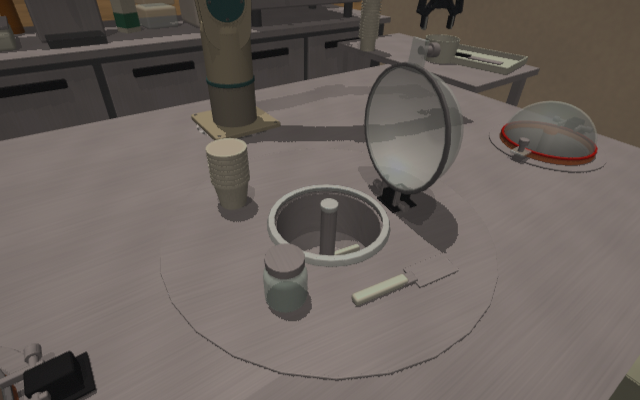

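View pics/top0.png

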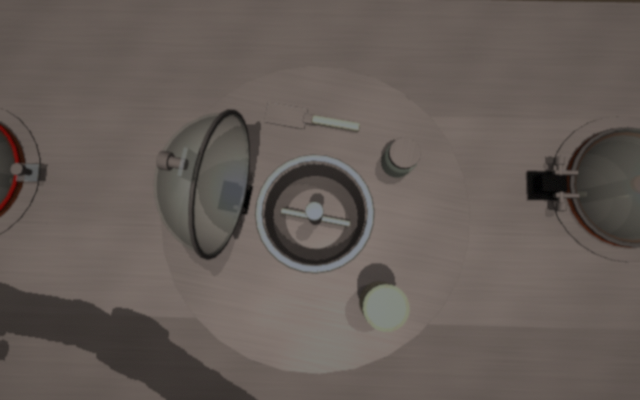

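The scene view shows the open dome with its rim around (405,130), its knob at (432,47) and the hinge block at (397,197). The collar is at (328,222), the jar at (286,280), the cups at (229,175) and the spade at (405,285). In the top view the collar is centred at (315,213), the knob is at (165,160) and the rim ring is at (220,184). The cups are at (387,308), the jar at (402,155) and the spade at (315,120).

```bash
cat > m.py <<'E'
from h import *
T=cam('top');S=cam('scene'); A=T[1:];B=S[1:]
hsv=cv2.cvtColor(T[0],cv2.COLOR_RGB2HSV)
# collar: bright bluish ring
g=T[0].astype(int); m=((g[...,2]>g[...,0]+8)&(g[...,2]>110)).astype(np.uint8); m[:, :250]=0; m[:,380:]=0
ys,xs=np.nonzero(m); hull=cv2.convexHull(np.stack([xs,ys],1).astype(np.int32)); e=cv2.fitEllipse(hull); print('collar',e,len(xs))
c=plane(*e[0],18,*A); r=plane(e[0][0]+e[1][0]/2,e[0][1],18,*A); print('well',c,'R',np.linalg.norm(r-c))
def tri(p,q):
    o1,d1=ray(*p,*A);o2,d2=ray(*q,*B); a=np.linalg.lstsq(np.stack([d1,-d2],1),o2-o1,rcond=None)[0]
    x,y=o1+a[0]*d1,o2+a[1]*d2; return (x+y)/2,np.linalg.norm(x-y)
k=tri((165,160),(432,47)); print('knob',k)
h=plane(397,193,40,*B); print('block top z40 (scene)',h, np.linalg.norm((h-c)[:2]))
print('cups',plane(387,308,130,*A),'jar',plane(403,154,85,*A),'spade ends',plane(358,126,14,*A),plane(267,112,2,*A))
E
python3 m.py
python3 -c "
import cv2
a=cv2.imread('pics/scene0.png')[30:240,340:490];b=cv2.imread('pics/top0.png')[95:275,140:290]
cv2.imwrite('pics/c.png',cv2.hconcat([cv2.resize(a[:180+30],(400,560)),cv2.resize(b,(400,480))[:560] if 0 else cv2.copyMakeBorder(cv2.resize(b,(400,480)),0,80,0,0,0)]))"
```

```text
collar ((315.2413635253906, 214.07943725585938), (111.39737701416016, 113.9770278930664), 27.829980850219727) 952
well [550.17376924 -64.72472982  18.        ] R 111.03411010720467
knob (array([584.16525763, 118.01999918, 320.41872566]), np.float64(0.9287366496498883))
block top z40 (scene) [591.69311571  84.74249523  40.        ] 155.1267465503526
cups [ 386.08723599 -189.84016743  130.        ] jar [ 659.55541407 -225.29462582   85.        ] spade ends [ 734.51158472 -147.74738005   14.        ] [764.50550693  42.56681918   2.        ]
```

View pics/c.png

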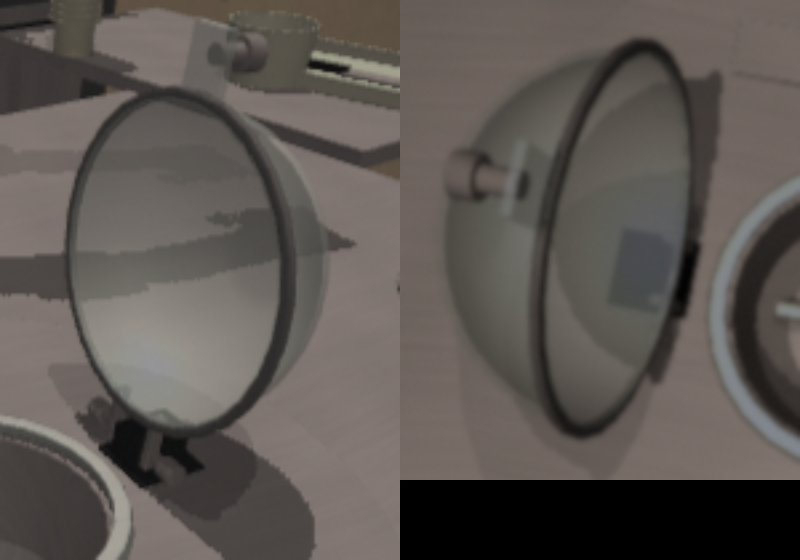

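```bash
cat >> h.py <<'E'
W=np.array([550.2,-64.7,0]); YAW=np.radians(79.5)
RW=R.from_euler('z',YAW-np.pi/2)   # well->world
def crown(th,off=0): 
    c,s=np.cos(th),np.sin(th)
    return W+RW.apply([0,145-145*c+(89+off)*s,30+145*s+(89+off)*c])
def toolR(alpha):   # tool x along well -x, fingers tipped toward well -y by alpha
    z=[0,-np.sin(alpha),-np.cos(alpha)]; x=[-1,0,0]
    return RW*R.from_matrix(np.stack([x,np.cross(z,x),z],1))
def pose():
    s=read_state(); return np.array(s['eef_pos']),R.from_euler('xyz',s['tool_rot']),s
def plan(p,r,P,Q,n):
    dr=(r.inv()*Q).as_rotvec()/n; dp=(P-p)/n; out=[]
    for i in range(n):
        d=r.inv().apply(dp)/10; out.append(np.r_[d,np.degrees(dr)].round(2)); r=r*R.from_rotvec(dr)
    return out
E
python3 - <<'E'
from h import *
p,r,s=pose(); P=crown(1.53,70)+[0,0,15]; print(P,crown(1.53),toolR(np.pi/4).as_euler('xyz'))
Q=toolR(np.pi/4)
for o in plan(p,r,P,Q,15): print(*o)
E
```

```text
[604.49778129 228.26461146 196.36416885] [591.7519086  159.49403646 178.50921806] [-2.35619449  0.          2.95833308]
-3.34 -1.61 0.23 2.99 -0.21 -0.51
-3.32 -1.62 0.33 2.99 -0.21 -0.51
-3.31 -1.63 0.42 2.99 -0.21 -0.51
-3.29 -1.64 0.52 2.99 -0.21 -0.51
-3.27 -1.63 0.62 2.99 -0.21 -0.51
-3.26 -1.63 0.72 2.99 -0.21 -0.51
-3.24 -1.62 0.81 2.99 -0.21 -0.51
-3.22 -1.6 0.91 2.99 -0.21 -0.51
-3.2 -1.58 1.0 2.99 -0.21 -0.51
-3.19 -1.55 1.1 2.99 -0.21 -0.51
-3.17 -1.52 1.19 2.99 -0.21 -0.51
-3.15 -1.49 1.28 2.99 -0.21 -0.51
-3.13 -1.44 1.37 2.99 -0.21 -0.51
-3.11 -1.4 1.45 2.99 -0.21 -0.51
-3.1 -1.35 1.54 2.99 -0.21 -0.51
```

Call:
move_arm --targets "-1 -3.0 -1.5 0.2 3 -0.2 -0.5;-1 -3.0 -1.5 0.3 3 -0.2 -0.5;-1 -3.0 -1.5 0.4 3 -0.2 -0.5;-1 -3.0 -1.5 0.5 3 -0.2 -0.5;-1 -3.0 -1.5 0.6 3 -0.2 -0.5"

```text
clock: 0.62
eef_pos: [327.7, 496.5, 220.2]
tool_rot: [-2.877, 0.011, 2.864]
force: [0.1, 0.8, -0.7]
width: 25.5
gripper_force: 0.0
```

Call:
move_arm --targets "-1 -3.0 -1.5 0.7 3 -0.2 -0.5;-1 -3.0 -1.5 0.8 3 -0.2 -0.5;-1 -3.0 -1.5 0.9 3 -0.2 -0.5;-1 -3.0 -1.5 1.0 3 -0.2 -0.5;-1 -3.0 -1.5 1.1 3 -0.2 -0.5"

```text
clock: 1.03
eef_pos: [450.7, 374.5, 207.0]
tool_rot: [-2.615, 0.01, 2.911]
force: [0.5, -0.0, 1.2]
width: -0.1
gripper_force: 0.0
```

```bash
cat > p.py <<'E'
from h import *
import sys
p,r,s=pose(); print(s['clock'],p,s['tool_rot'],s['force'],s['qpos'].round(2))
th,off,al,n=map(float,sys.argv[1:5])
for o in plan(p,r,crown(th,off)+[0,0,float(sys.argv[5])],toolR(np.radians(al)),int(n)): print(*o)
E
python3 p.py 1.53 70 45 6 15
```

```text
1.0333 [450.73633607 374.53015901 206.99530463] [-2.61492703  0.01046296  2.91056292] [ 0.45023469 -0.02819174  1.20894627] [-0.94  0.83  0.12  1.32  0.17  1.46  0.44]
-3.05 -1.44 1.08 2.47 -0.2 -0.42
-3.04 -1.41 1.15 2.47 -0.2 -0.42
-3.02 -1.38 1.22 2.47 -0.2 -0.42
-3.01 -1.35 1.29 2.47 -0.2 -0.42
-2.99 -1.32 1.36 2.47 -0.2 -0.42
-2.98 -1.28 1.43 2.47 -0.2 -0.42
```

Call:
move_arm --targets "-1 -3.0 -1.4 1.1 2.5 -0.2 -0.4;-1 -3.0 -1.4 1.2 2.5 -0.2 -0.4;-1 -3.0 -1.4 1.2 2.5 -0.2 -0.4;-1 -3.0 -1.3 1.3 2.5 -0.2 -0.4;-1 -3.0 -1.3 1.4 2.5 -0.2 -0.4"

```text
clock: 1.45
eef_pos: [577.7, 253.1, 196.6]
tool_rot: [-2.397, 0.004, 2.949]
force: [0.5, 0.3, -0.6]
width: -0.0
gripper_force: 0.0
```

```bash
python3 p.py 1.53 70 45 1 15
python3 - <<'E'
from h import *
for n in('scene','top'):
    im,*C=cam(n); im=im[...,::-1].copy()
    th=1.53;c,s=np.cos(th),np.sin(th); a=np.linspace(0,2*np.pi,36,endpoint=False)
    f=lambda x,u,v: W+RW.apply(np.stack([x,145-u*c+v*s,30+u*s+v*c],-1))
    pts=[(f(121*np.cos(a),145+121*np.sin(a),0*a),(0,0,255)),(f(30*np.cos(a),145+30*np.sin(a),0*a+89),(0,255,0)),(W+np.stack([122*np.cos(a),122*np.sin(a),0*a+18],-1),(255,0,0)),(pose()[0],(255,0,255))]
    for P,col in pts:
        for q in proj(P,*C): cv2.circle(im,tuple(int(v) for v in q.round()),1,col,-1)
    cv2.imwrite(f'pics/o_{n}.png',im)
a=cv2.imread('pics/o_scene.png')[0:260,240:500];b=cv2.imread('pics/o_top.png')[60:320,120:380]
cv2.imwrite('pics/o.png',cv2.resize(cv2.hconcat([a,b]),(800,400)))
E
```

```text
1.45 [577.74651106 253.14124063 196.59782955] [-2.39687942  0.00373756  2.9490445 ] [ 0.53357988  0.33027583 -0.60855358] [-0.78  0.98  0.19  1.15  0.33  1.6   0.66]
-3.1 -1.4 1.33 2.33 -0.21 -0.53
```

View pics/o.png

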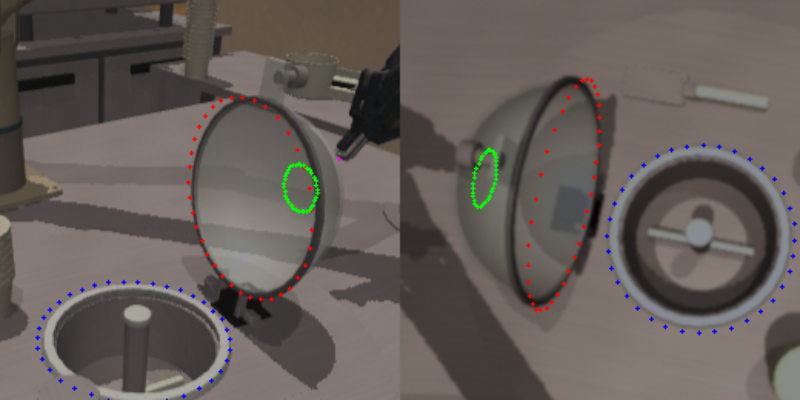

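The dome leans further back than I assumed, at about 1.65 rad: the real rim runs from (570,80) to (530,305), left of my red ring. The well fits well. I'm updating the angle and approaching.

```bash
python3 p.py 1.65 20 45 3 0
```

```text
1.55 [579.98593503 247.69606509 195.45707751] [-2.39131495  0.00689436  2.94187362] [-0.1784434  -0.96659827  0.19764586] [-0.78  0.98  0.19  1.15  0.33  1.6   0.66]
-0.94 -0.47 1.79 0.67 -0.12 -0.32
-0.93 -0.45 1.8 0.67 -0.12 -0.32
-0.93 -0.44 1.81 0.67 -0.12 -0.32
```

Call:
move_arm --targets "-1 -0.9 -0.4 1.5 0.7 -0.1 -0.3;-1 -0.9 -0.4 1.5 0.7 -0.1 -0.3;-1 -0.9 -0.4 1.5 0.7 -0.1 -0.3;-1 0 0 0 0 0 0"

```text
clock: 1.88
eef_pos: [595.9, 205.3, 170.8]
tool_rot: [-2.356, -0.004, 2.96]
force: [0.8, -1.0, 0.0]
width: 0.3
gripper_force: 0.0
```

```bash
python3 p.py 1.65 8 45 1 0
cat > q.py <<'E'
# rows along the crown's arc from th0 to th1 (n rows), tool tilt fixed, from commanded = crown(th0,off)
from h import *
import sys
t0,t1,n,off,al=map(float,sys.argv[1:6]); r=toolR(np.radians(al)); T=np.linspace(t0,t1,int(n)+1)
for a,b in zip(T,T[1:]): print(round(b,3),*(r.inv().apply(crown(b,off)-crown(a,off))/10).round(2))
E
python3 q.py 1.65 0 33 5 45
```

```text
1.8833 [595.86415397 205.29931243 170.81310511] [-2.35562577 -0.00431591  2.96024062] [ 0.76684598 -0.96190507  0.0276339 ] [-0.74  1.01  0.2   1.19  0.37  1.54  0.69]
-0.43 -1.18 1.74 -0.03 -0.1 0.25
1.6 -0.0 -0.85 0.13
1.55 0.0 -0.85 0.18
1.5 0.0 -0.84 0.22
1.45 0.0 -0.82 0.26
1.4 -0.0 -0.81 0.3
1.35 0.0 -0.79 0.34
1.3 -0.0 -0.78 0.38
1.25 0.0 -0.76 0.42
1.2 -0.0 -0.73 0.46
1.15 -0.0 -0.71 0.49
1.1 0.0 -0.68 0.53
1.05 0.0 -0.66 0.56
1.0 0.0 -0.63 0.59
0.95 -0.0 -0.6 0.62
0.9 -0.0 -0.57 0.65
0.85 0.0 -0.53 0.68
0.8 -0.0 -0.5 0.71
0.75 -0.0 -0.46 0.73
0.7 0.0 -0.43 0.75
0.65 -0.0 -0.39 0.77
0.6 0.0 -0.35 0.79
0.55 -0.0 -0.31 0.81
0.5 -0.0 -0.27 0.82
0.45 0.0 -0.23 0.83
0.4 -0.0 -0.18 0.84
0.35 0.0 -0.14 0.85
0.3 0.0 -0.1 0.86
0.25 -0.0 -0.06 0.86
0.2 0.0 -0.01 0.86
0.15 0.0 0.03 0.86
0.1 -0.0 0.07 0.86
0.05 -0.0 0.12 0.86
0.0 -0.0 0.16 0.85
```

Call:
move_arm --targets "-1 -0.2 -0.4 0.6 0 0 0;-1 -0.2 -0.4 0.6 0 0 0;-1 0 -0.4 0.5 0 0 0;-1 0 0 0 0 0 0"

```text
clock: 2.22
eef_pos: [596.0, 187.7, 169.5]
tool_rot: [-2.361, -0.002, 2.962]
force: [-0.1, 0.5, 1.0]
width: 0.1
gripper_force: 0.0
```

Run:
```python
from h import *
p,r,s=pose(); q=RW.inv().apply(p-W); print(q,s['force'])
for n in('scene','top'):
    im,*C=cam(n); u=proj(p,*C)[0]; print(u); x,y=[int(v) for v in u]; x=max(x,150);y=max(y,130)
    cv2.imwrite(f'pics/z_{n}.png',im[y-130:y+130,x-130:x+130,::-1])
cv2.imwrite('pics/z.png',cv2.resize(cv2.hconcat([cv2.imread('pics/z_scene.png'),cv2.imread('pics/z_top.png')]),(800,400)))
```

```text
[ -0.95983738 256.53281096 169.52384398] [-0.12369927  0.49067797  0.96672891]
[444.58082257 123.83274629]
[160.00829724 173.56567301]
```

View pics/z.png

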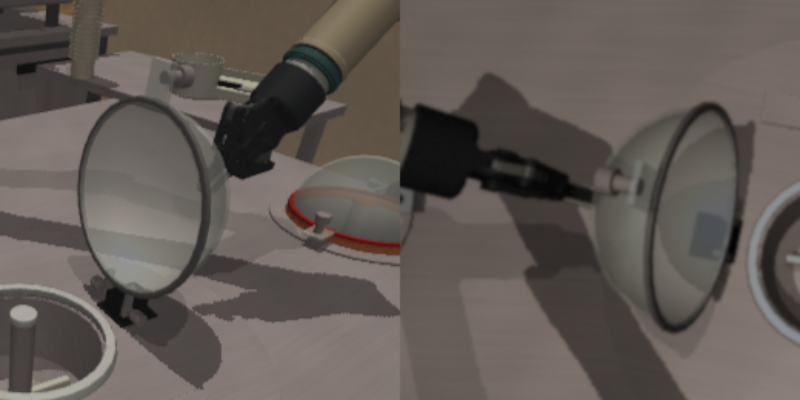

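The fingertips are about to meet the shell near its crown: (215,165) in the scene half, (597,200) in the top half. The push starts now.

Call:
move_arm --targets "-1 0 -0.2 0.2 0 0 0;-1 0 -0.2 0.2 0 0 0;-1 0 -0.3 0.1 0 0 0;-1 0 -0.4 0.1 0 0 0;-1 0 -0.4 0.1 0 0 0"

```text
clock: 2.73
eef_pos: [593.7, 176.9, 172.9]
tool_rot: [-2.368, -0.003, 2.967]
force: [2.7, 5.6, -3.6]
width: 0.1
gripper_force: 2.9
```

Call:
move_arm --targets "-1 0 -0.5 0.1 0 0 0;-1 0 -0.5 0.1 0 0 0;-1 0 -0.5 0.1 0 0 0;-1 0 -0.5 0.1 0 0 0;-1 0 -0.5 0.1 0 0 0"

```text
clock: 3.15
eef_pos: [589.8, 155.8, 187.2]
tool_rot: [-2.368, -0.003, 2.966]
force: [1.2, 4.8, -2.8]
width: 0.2
gripper_force: 2.4
```

```bash
cat > s.py <<'E'
from h import *
p,r,s=pose(); q=RW.inv().apply(p-W); v=q-[0,145,30]; rad=np.hypot(v[1],v[2]); ang=np.arctan2(v[2],-v[1])
print(s['clock'],'q',q.round(1),'rad',rad.round(1),'th est',round(ang-np.arctan2(89+6,145),3),'F',RW.inv().apply(s['force']).round(1), s['tool_rot'].round(3),s['qpos'].round(2))
E
python3 s.py
```

```text
3.15 q [ -1.2 224.  187.2] rad 175.9 th est 1.457 F [ 0.3  4.9 -2.8] [-2.368 -0.003  2.966] [-0.7   0.93  0.21  1.32  0.39  1.45  0.71]
```

```bash
python3 q.py 1.435 0.035 35 9 44
```

```text
1.395 0.0 -0.66 0.23
1.355 -0.0 -0.65 0.25
1.315 0.0 -0.64 0.28
1.275 0.0 -0.63 0.3
1.235 -0.0 -0.62 0.33
1.195 -0.0 -0.6 0.35
1.155 -0.0 -0.59 0.38
1.115 0.0 -0.57 0.4
1.075 0.0 -0.56 0.42
1.035 -0.0 -0.54 0.45
0.995 -0.0 -0.52 0.47
0.955 0.0 -0.5 0.49
0.915 0.0 -0.48 0.51
0.875 0.0 -0.46 0.53
0.835 -0.0 -0.44 0.54
0.795 0.0 -0.42 0.56
0.755 -0.0 -0.4 0.58
0.715 0.0 -0.37 0.59
0.675 -0.0 -0.35 0.61
0.635 -0.0 -0.32 0.62
0.595 0.0 -0.3 0.63
0.555 -0.0 -0.27 0.64
0.515 -0.0 -0.25 0.65
0.475 -0.0 -0.22 0.66
0.435 0.0 -0.19 0.67
0.395 -0.0 -0.17 0.68
0.355 0.0 -0.14 0.69
0.315 0.0 -0.11 0.69
0.275 -0.0 -0.08 0.69
0.235 0.0 -0.06 0.7
0.195 0.0 -0.03 0.7
0.155 -0.0 -0.0 0.7
0.115 -0.0 0.03 0.7
0.075 -0.0 0.05 0.7
0.035 0.0 0.08 0.7
```

Call:
move_arm --targets "-1 0 -0.6 0.2 0 0 0;-1 0 -0.6 0.3 0 0 0;-1 0 -0.6 0.3 0 0 0;-1 0 -0.6 0.3 0 0 0;-1 0 -0.6 0.3 0 0 0"

```text
clock: 3.57
eef_pos: [584.4, 124.4, 198.8]
tool_rot: [-2.367, -0.003, 2.966]
force: [0.9, 4.6, -1.8]
width: 0.2
gripper_force: 2.0
```

Call:
move_arm --targets "-1 0 -0.6 0.4 0 0 0;-1 0 -0.6 0.4 0 0 0;-1 0 -0.6 0.4 0 0 0;-1 0 -0.6 0.4 0 0 0;-1 0 -0.5 0.5 0 0 0"

```text
clock: 3.98
eef_pos: [577.9, 86.6, 205.5]
tool_rot: [-2.362, -0.002, 2.963]
force: [0.4, 4.1, 0.3]
width: 0.3
gripper_force: 2.0
```

```bash
python3 s.py
```

```text
3.9833 q [ -0.3 153.8 205.5] rad 175.7 th est 1.041 F [-0.4  4.1  0.3] [-2.362e+00 -2.000e-03  2.963e+00] [-0.65  0.86  0.23  1.46  0.44  1.37  0.73]
```

Call:
move_arm --targets "-1 0 -0.5 0.5 0 0 0;-1 0 -0.5 0.5 0 0 0;-1 0 -0.5 0.5 0 0 0;-1 0 -0.5 0.5 0 0 0;-1 0 -0.5 0.5 0 0 0"

```text
clock: 4.4
eef_pos: [571.5, 51.7, 204.7]
tool_rot: [-2.362, -0.003, 2.963]
force: [0.8, 3.3, 0.9]
width: -0.1
gripper_force: 1.3
```

Call:
move_arm --targets "-1 0 -0.4 0.6 0 0 0;-1 0 -0.4 0.6 0 0 0;-1 0 -0.4 0.6 0 0 0;-1 0 -0.3 0.6 0 0 0;-1 0 -0.3 0.6 0 0 0"

```text
clock: 4.82
eef_pos: [565.5, 18.1, 196.2]
tool_rot: [-2.361, -0.002, 2.963]
force: [1.7, 2.3, 2.6]
width: -0.1
gripper_force: 1.3
```

```bash
python3 s.py
python3 - <<'E'
from h import *
p,r,s=pose()
a=cam('scene')[0][20:280,240:500,::-1];b=cam('top')[0][60:320,120:380,::-1]
cv2.imwrite('pics/y.png',cv2.resize(cv2.hconcat([a,b]),(800,400)))
E
```

```text
4.8167 q [ -0.   84.2 196.2] rad 177.0 th est 0.64 F [1.2 2.5 2.6] [-2.361e+00 -2.000e-03  2.963e+00] [-0.59  0.82  0.25  1.59  0.49  1.24  0.74]
```

View pics/y.png

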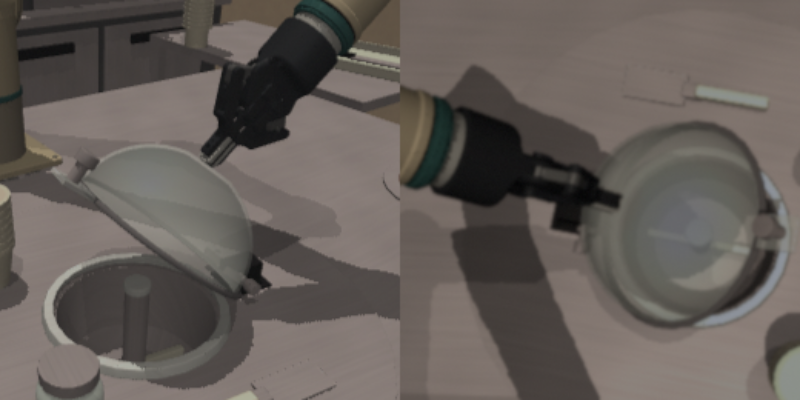

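The dome is following well at about 0.62 rad, with the fingers on the crown at (205,160) in the left half and its knob swung over the well. I'll carry on and slow down toward the end.

Call:
move_arm --targets "-1 0 -0.3 0.6 0 0 0;-1 0 -0.3 0.6 0 0 0;-1 0 -0.2 0.6 0 0 0;-1 0 -0.2 0.6 0 0 0;-1 0 -0.2 0.6 0 0 0"

```text
clock: 5.33
eef_pos: [560.3, -10.3, 182.7]
tool_rot: [-2.362, -0.003, 2.964]
force: [1.4, 1.4, 0.5]
width: -0.1
gripper_force: 0.8
```

Call:
move_arm --targets "-1 0 -0.1 0.5 0 0 0;-1 0 -0.1 0.5 0 0 0;-1 0 -0.1 0.5 0 0 0;-1 0 -0.1 0.5 0 0 0;-1 0 -0.1 0.4 0 0 0"

```text
clock: 5.75
eef_pos: [556.5, -30.4, 169.2]
tool_rot: [-2.362, -0.003, 2.963]
force: [0.5, 1.9, 1.0]
width: 0.3
gripper_force: 0.6
```

```bash
python3 s.py
```

```text
5.75 q [ -0.   34.8 169.2] rad 177.5 th est 0.321 F [0.2 2.  1. ] [-2.362 -0.003  2.963] [-0.54  0.83  0.27  1.69  0.53  1.12  0.73]
```

Call:
move_arm --targets "-1 0 0 0.5 0 0 0;-1 0 0 0.5 0 0 0;-1 0 0 0.5 0 0 0;-1 0 0 0.4 0 0 0;-1 0 0 0.4 0 0 0"

```text
clock: 6.17
eef_pos: [553.6, -46.9, 153.3]
tool_rot: [-2.361, -0.003, 2.963]
force: [-0.0, -1.0, 3.4]
width: -0.3
gripper_force: 1.2
```

Call:
move_arm --targets "-1 0 0 0.4 0 0 0;-1 0 0 0.4 0 0 0;-1 0 0.1 0.4 0 0 0;-1 0 0.1 0.3 0 0 0;-1 0 0.1 0.3 0 0 0"

```text
clock: 6.58
eef_pos: [551.7, -56.3, 137.9]
tool_rot: [-2.362, -0.003, 2.963]
force: [-0.3, -0.8, 2.5]
width: -0.1
gripper_force: 1.0
```

```bash
python3 s.py
```

```text
6.5833 q [-1.000e-01  8.600e+00  1.379e+02] rad 174.0 th est 0.089 F [-0.2 -0.8  2.5] [-2.362 -0.003  2.963] [-0.51  0.86  0.28  1.73  0.55  1.03  0.7 ]
```

Call:
move_arm --targets "-1 0 0.1 0.2 0 0 0;-1 0 0.1 0.2 0 0 0;-1 0 0.1 0.2 0 0 0;-1 0 0 0 0 0 0"

```text
clock: 6.92
eef_pos: [551.4, -57.8, 131.2]
tool_rot: [-2.363, -0.003, 2.964]
force: [-0.4, 0.6, -0.8]
width: -0.1
gripper_force: 0.1
```

```bash
python3 s.py
```

```text
6.9167 q [-1.000e-01  7.000e+00  1.312e+02] rad 171.2 th est 0.053 F [-0.5  0.5 -0.8] [-2.363 -0.003  2.964] [-0.51  0.87  0.28  1.74  0.55  1.02  0.7 ]
```

Call:
move_arm --targets "-1 0 0.1 0.1 0 0 0;-1 0 0.1 0.1 0 0 0;-1 0 0.1 0.1 0 0 0;-1 0 0 0 0 0 0"

```text
clock: 7.25
eef_pos: [551.5, -58.0, 127.4]
tool_rot: [-2.362, -0.003, 2.964]
force: [0.2, -0.8, 1.4]
width: -0.3
gripper_force: 0.5
```

Call:
move_arm --targets "-1 0 0.1 0.1 0 0 0;-1 0 0.1 0.1 0 0 0;-1 0 0 0 0 0 0"

```text
clock: 7.5
eef_pos: [551.5, -58.1, 124.5]
tool_rot: [-2.362, -0.003, 2.964]
force: [-0.5, -1.2, 1.0]
width: 0.0
gripper_force: 0.6
```

```bash
python3 s.py
```

```text
7.5 q [1.000e-01 6.800e+00 1.245e+02] rad 167.5 th est 0.02 F [-0.3 -1.2  1. ] [-2.362 -0.003  2.964] [-0.51  0.88  0.28  1.74  0.55  1.01  0.69]
```

Call:
move_arm --targets "-1 0 0.1 0.1 0 0 0;-1 0 0.1 0.1 0 0 0;-1 0 0 0 0 0 0"

```text
clock: 7.75
eef_pos: [551.6, -58.3, 123.3]
tool_rot: [-2.36, -0.002, 2.963]
force: [-1.1, 1.7, 8.3]
width: 0.1
gripper_force: 4.5
```

Call:
move_arm --targets "-1 0 0.1 0.1 0 0 0;-1 0 0 0 0 0 0"

```text
clock: 7.92
eef_pos: [551.6, -58.3, 123.1]
tool_rot: [-2.359, -0.002, 2.963]
force: [-2.6, 4.4, 15.9]
width: 0.1
gripper_force: 7.8
```

```bash
python3 s.py
python3 - <<'E'
from h import *
a=cam('scene')[0][60:320,200:460,::-1];b=cam('top')[0][80:340,160:420,::-1]
cv2.imwrite('pics/x.png',cv2.resize(cv2.hconcat([a,b]),(800,400)))
E
```

```text
7.9167 q [  0.2   6.5 123.1] rad 166.9 th est 0.012 F [-3.3  3.9 15.9] [-2.359e+00 -2.000e-03  2.963e+00] [-0.51  0.89  0.28  1.74  0.56  1.01  0.69]
```

View pics/x.png

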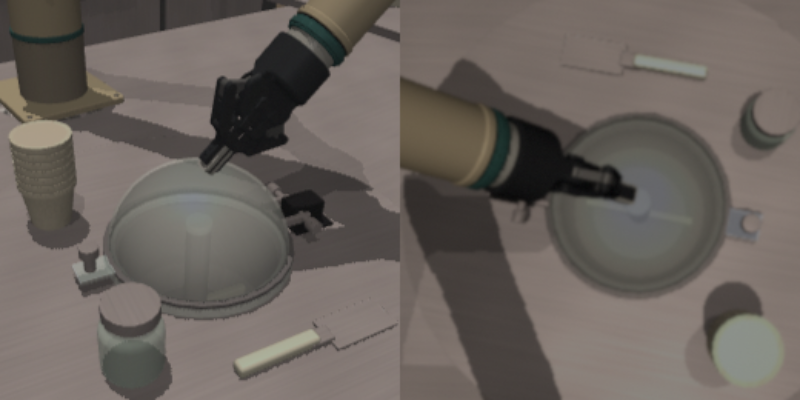

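The dome is shut: force rises to 16 N with no further travel, and the rim sits evenly on the collar. The tool can back off along its axis.

Call:
move_arm --targets "-1 0 -0.2 -0.2 0 0 0;-1 0 -0.3 -0.4 0 0 0;-1 0 -0.4 -1 0 0 0;-1 0 -0.5 -2 0 0 0;-1 0 -0.5 -2.5 0 0 0"

```text
clock: 8.43
eef_pos: [556.0, -29.5, 177.6]
tool_rot: [-2.361, -0.005, 2.962]
force: [0.2, -0.4, 1.1]
width: 0.3
gripper_force: 0.0
```

Call:
move_arm --targets "-1 0 -0.5 -2.5 0 0 0;-1 0 -0.5 -2.5 0 0 0;-1 0 -0.5 -2 0 0 0;-1 0 0 -1 0 0 0;-1 0 0 0 0 0 0"

```text
clock: 8.85
eef_pos: [566.5, 18.1, 245.9]
tool_rot: [-2.366, 0.0, 2.966]
force: [0.2, 0.0, 0.2]
width: 0.1
gripper_force: 0.0
```

```bash
python3 s.py
python3 - <<'E'
from h import *
o=[]
for n,(y,x) in(('scene',(60,200)),('top',(80,160))):
    im,*C=cam(n); im=im[...,::-1].copy(); a=np.linspace(0,2*np.pi,36,endpoint=False)
    for P,c in((W+np.stack([121*np.cos(a),121*np.sin(a),0*a+20],-1),(0,0,255)),(W+[0,0,119],(0,255,0)),(W+RW.apply([0,-143,30]),(255,0,255))):
        for q in proj(P,*C): cv2.circle(im,tuple(int(v) for v in q.round()),1,c,-1)
    o.append(im[y:y+260,x:x+260])
cv2.imwrite('pics/w.png',cv2.resize(cv2.hconcat(o),(800,400)))
E
```

```text
8.85 q [  0.9  84.4 245.9] rad 224.2 th est 0.717 F [0.2 0.1 0.2] [-2.366  0.     2.966] [-0.59  0.75  0.26  1.57  0.49  1.31  0.79]
```

View pics/w.png

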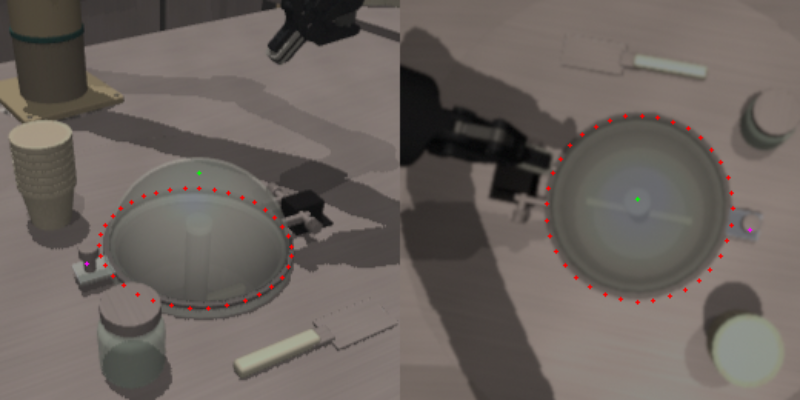

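The closed dome's rim lines up with the predicted ring and the knob with its marker. The cups, jar and spade haven't moved, and the tool is about 120 mm clear.

```bash
python3 -c "
from cell import order; print(order.finish_job())"
```

```text
the job is handed in; nothing more can be done
None
```

The dome is fully shut on the middle well: I eased it over from its outside with the closed fingers and pressed it home at about 16 N. The arm is clear of it, the cups, jar and spade are where they were, and I handed the job in at about 9 s on the robot's clock.

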